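# Make up two bisque place settings on their bats

## Robot

A 6-joint arm with a two-finger parallel gripper is mounted at the origin on the work surface. World frame = base frame: x ahead of the robot, y to its left, z up, the work surface at z = 0. Lengths are in mm, angles in rad, forces in N, time in s.
With the tool pointing down it reaches from about 400 to 925 mm from the base axis. Payload 12.5 kg.
Tool frame: the origin (TCP) lies midway between the tips of the shut fingers; the grasp point (between the pads) lies 19 mm behind it; x points along the fingers, y is the direction in which the jaws open and shut, and the axes are right-handed (so a half turn about x gives the same grasp; the last joint's range is limited). The gripper opens to 95 mm and grips with 3 to 60 N. Pads are 20 mm wide; open, the fingers measure 119 mm over their backs; the gripper's body (75 mm by 180 mm) begins 59 mm behind the grasp point.
Start: joints at [-1.218, 0.491, 1.559, -0, 1.092, -0.106], TCP at [276.82, -560.373, 214.661] pointing down, gripper open.
Joint ranges: [-3.1, 3.1], [-0.84, 2.19], [0.05, 2.79], [-1.13, 4.28], [0.06, 2.93], [-2.69, 2.69]. Speed limits (rad/s): [2.22, 2.22, 2.79, 3.14, 3.14, 3.14].

## Interface

Orientations are given as [roll, pitch, yaw] about the fixed x, y, z axes, in that order (R = Rz(yaw) Ry(pitch) Rx(roll)).
In Python, from cell import state, read_camera, job_done gives the robot as it stands.
- The arm moves only by the tool move_arm, never from a script. Its argument "targets" is a list of rows, each a list of 7 numbers: the shift along the world's x, y, z in m, then the turn, a rotation vector about the world's x, y, z in degrees, then the gripper's target within -1 to 1 (fully open at 1, half-way at 0, shut at -1). In form: [[dx, dy, dz, wx, wy, wz, hand], ...]. A call has 1 to 10 rows; each row is the pose to reach, as a shift and turn from the pose commanded when the call began; what a row does not reach only later rows make up. A row lasts 1/10 s, in which the tool goes at most 50 mm and 8.59 degrees, less where a joint would pass 70% of its speed; a pose out of reach is approached as far as the arm can. A call with a gripper value outside its range is refused whole. The fingers move at their own pace and stop on an object; the grip force is fixed at half the most. Time passes only in rows, so rows that repeat a pose let the fingers close. It gives the time, the measured TCP pose, the force and the opening at its end, in the units of the state.
- state(): the state, without advancing time (a new reading comes with each control period).
- read_camera(name): name is "side" or "top"; returns a dict with "img" (400x640x3 uint8, blue, green, red), "mtx" (3x3 intrinsics, pixels), "cam_to_world" (4x4, takes a point from camera to world coordinates). Camera axes: x right, y up, looking along -z (the intrinsics and any distortion apply to the point x, -y, -z); pixel columns grow to the right and rows downward; lengths in mm; the calibration is good to about 2 mm. A picture is of the moment at which its call begins. There is no depth.
- job_done(): hands the job in, once; it reports no verdict.
The state is a dict: "t": time; "joints": joint angles; "qvel": joint speeds; "tau": joint torques, N m; "eef_pos": TCP position; "tcp_rot": TCP orientation; "ft_force": force on the tool from outside, world axes, zero at the start; "moment": the same for the moment, N m; "opening": opening from 0.0 (shut) to 1.0 (fully open).
Only numpy, scipy, OpenCV 4.12 (cv2) and the standard library are available. Lean on these libraries where they do the work, as an engineer would, in place of code of your own. Each camera call takes 0.05 s, during which the arm holds its last target.

## Task

Make up the two table settings from the fired ware on the bench: on the square brown bat the white dish, in it the white bowl, and in that the white cup; on the round blue-grey bat the terracotta bowl with the terracotta cup in it. Each setting stands in the middle of its bat, every piece upright, well centred and flat on the floor of the one below, and the pieces are set down, never dropped. Leave the two raw clay mugs that stand among the ware where they are.

Things in the scene. Friction and masses are not known exactly. Their poses are not given: they have to be found in the camera images.
- dish_c (a point): The white dish (lengths here and below are in mm): round, low, open; outside diameter 140 at the rim, 135 at 20 above the table, 100 at the foot; 38 tall; walls 5 thick and nearly upright over the upper 18, so that it can be pinched by the wall at the rim from above; the flat inner floor, 100 across, lies 8 above the underside. About 240 g. The point is on its axis, half-way up: 19 above the underside. z up; turning it about z changes nothing.
- bowl_white_c (a point): The white bowl: round, open; outside diameter 108 at the rim, 103 at 28 above the table, 80 at the foot; 60 tall; walls 5 thick and nearly upright over the upper 30; the flat inner floor, 80 across, lies 8 above the underside. About 200 g. The point is on its axis, half-way up: 30 above the underside. z up; turning it about z changes nothing.
- cup_white_c (a point): The white cup: no handle; round, outside diameter 64 at the rim, 60 half-way up and 52 at the foot; 76 tall, walls 5 thick; the inner floor lies 8 above the underside. About 140 g. The point is on its axis, half-way up: 38 above the underside. z up.
- bowl_red_c (a point): The terracotta (orange-red) bowl, of the same shape as the white one: outside diameter 108 at the rim, 103 at 28 above the table, 80 at the foot; 60 tall; walls 5 thick and nearly upright over the upper 30; the flat inner floor, 80 across, lies 8 above the underside. About 200 g. The point is on its axis, 30 above the underside. z up.
- cup_red_c (a point): The terracotta (orange-red) cup, of the same shape as the white one: no handle; round, outside diameter 64 at the rim, 60 half-way up and 52 at the foot; 76 tall, walls 5 thick; the inner floor lies 8 above the underside. About 140 g. The point is on its axis, 38 above the underside. z up.
- bat_square_top (a point): The square bat, a dark brown board 160 x 160 and 12 thick, fixed on the bench. The point is the centre of its upper face, 12 above the bench. x and y along its sides, z up. The place of the white setting.
- bat_round_top (a point): The round bat, a blue-grey disc 170 in diameter and 12 thick, fixed on the bench. The point is the centre of its upper face, 12 above the bench. z up. The place of the terracotta setting.
- mug_a_c (a point): A raw grey-brown mug with a loop handle, 78 in diameter and 78 tall, handle standing out 30 more along its own +y: not part of the job, it must stay where it is. The point is on its axis, half-way up (39 above the table). z up.
- mug_b_c (a point): Another raw grey-brown mug with a loop handle, 78 in diameter and 78 tall, handle standing out 30 more along its own +y: not part of the job, it must stay where it is. The point is on its axis, half-way up (39 above the table). z up.

How it is judged (in metres and radians):
At the end, for the whole second after the job is handed in: Dish on the square bat, white bowl in it, white cup in that; terracotta bowl on the round bat, its cup in it: each within 15 mm of the centre of what it stands on, underside within 5 mm of that surface, upright within 0.08 rad, at rest (below 0.03 m/s) (horizontal distance between dish_c and bat_square_top below 0.015 m and z of dish_c in the frame of bat_square_top between 0.014 and 0.024 m and angle between each of dish_c, bowl_white_c, cup_white_c, bowl_red_c, cup_red_c's own z axis and vertical below 0.08 rad and horizontal distance between bowl_white_c and dish_c below 0.015 m and z of bowl_white_c in the frame of dish_c between 0.014 and 0.024 m and horizontal distance between cup_white_c and bowl_white_c below 0.015 m and z of cup_white_c in the frame of bowl_white_c between 0.011 and 0.021 m and horizontal distance between bowl_red_c and bat_round_top below 0.015 m and z of bowl_red_c in the frame of bat_round_top between 0.025 and 0.035 m and horizontal distance between cup_red_c and bowl_red_c below 0.015 m and z of cup_red_c in the frame of bowl_red_c between 0.011 and 0.021 m and linear speed of each of dish, bowl_white, cup_white, bowl_red, cup_red below 0.03 m/s); the robot touches nothing.
It fails at once if a dish, bowl or cup is dropped or knocked flying (faster than 0.7 m/s while the fingers do not touch it) ((linear speed of dish above 0.7 m/s and contact force between the fingers and dish below 0.02 N) or (linear speed of bowl_white above 0.7 m/s and contact force between the fingers and bowl_white below 0.02 N) or (linear speed of cup_white above 0.7 m/s and contact force between the fingers and cup_white below 0.02 N) or (linear speed of bowl_red above 0.7 m/s and contact force between the fingers and bowl_red below 0.02 N) or (linear speed of cup_red above 0.7 m/s and contact force between the fingers and cup_red below 0.02 N)).
It fails at once if a raw mug is moved by more than 20 mm from where it stood (distance of any of mug_a_c, mug_b_c from where it was at the start of the episode above 0.02 m).
It also fails if it takes over 138 s, if anything falls off the work surface, if the arm or the gripper's body presses on something with over 40 N, if the wrist force passes 120 N, or if a joint passes its speed limit or range.

## Working session

There is one attempt and no reset: what is moved stays moved. The work goes in short steps, Python scripts to look and compute and a tool call to move; the robot and the scene stay as the last step left them, time stands still between calls to the robot, and variables do not carry over. Pictures are saved under pics/ and viewed, and the job is handed in when it is done.

Besides the shell and the picture viewer there is one more tool, called after "Call:" as name(argument=value, ...) on one line, values as JSON. move_arm: Moves the arm, as the interface text tells. Its arguments: {"type":"object","properties":{"targets":{"type":"array"}},"required":["targets"]}

```bash
ls; mkdir -p pics; python3 - <<'E'
from cell import state, read_camera
import cv2, numpy as np
print(state())
for n in ("side","top"):
    c=read_camera(n); cv2.imwrite(f"pics/{n}0.png",c["img"]); np.set_printoptions(suppress=True,precision=3); print(n,c["mtx"],c["cam_to_world"],[k for k in c])
E
```

```text
pics
{'t': 0.0, 'joints': array([-1.21758653e+00,  4.91566485e-01,  1.55946358e+00, -3.57210120e-07,
        1.09170548e+00, -1.05585779e-01]), 'qvel': array([ 0.00078241,  0.0006769 , -0.00091216, -0.00177437, -0.00010147,
        0.00103831]), 'tau': array([ 1.45259943e-03, -6.12640285e+01, -2.58178389e+01,  6.92936755e-02,
        4.82657435e-02, -1.18282214e-04]), 'eef_pos': array([ 276.7333035 , -560.11444533,  214.05258259]), 'tcp_rot': array([-1.67610491,  1.56965344,  1.92428349]), 'ft_force': array([ 0.64425259, -0.38954806, -0.36277322]), 'moment': array([-6.27628169e-05, -5.77703591e-02, -2.94418529e-02]), 'opening': 1.000714108899696}
side [[379.554   0.    324.984]
 [  0.    379.554 204.641]
 [  0.      0.      1.   ]] [[ -0.88    0.344  -0.328 163.018]
 [ -0.475  -0.633   0.611 654.766]
 [  0.003   0.693   0.72  851.17 ]
 [  0.      0.      0.      1.   ]] ['img', 'mtx', 'cam_to_world']
top [[487.181   0.    318.29 ]
 [  0.    487.181 197.298]
 [  0.      0.      1.   ]] [[   0.018    0.996   -0.09   410.829]
 [  -1.       0.016   -0.019   -3.891]
 [  -0.018    0.09     0.996 1220.024]
 [   0.       0.       0.       1.   ]] ['img', 'mtx', 'cam_to_world']
```

View pics/top0.png

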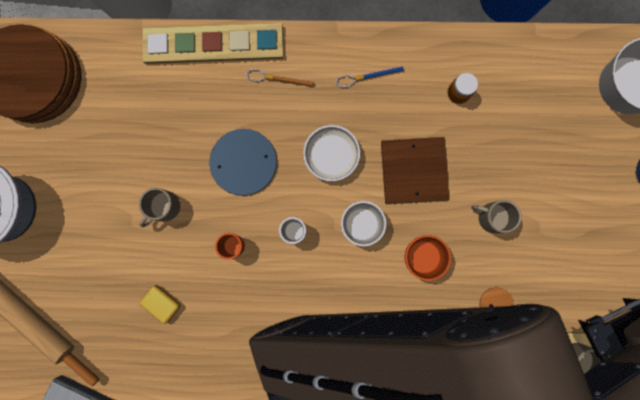

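View pics/side0.png

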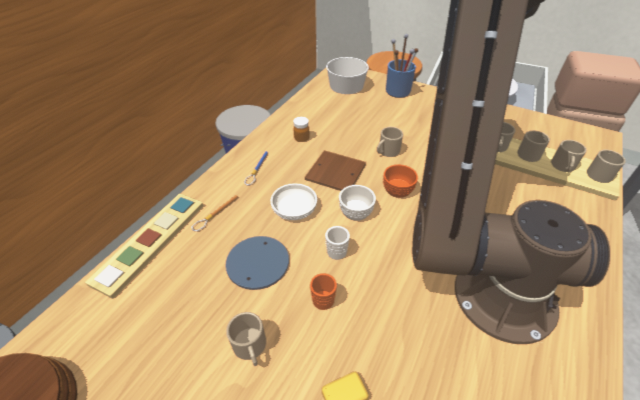

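```bash
cat > h.py <<'E'
import numpy as np, cv2
from cell import state, read_camera
from scipy.optimize import least_squares
np.set_printoptions(suppress=True,precision=1)
def ray(c,uv):
    uv=np.atleast_2d(np.asarray(uv,float)); K=c["mtx"]; T=c["cam_to_world"]
    d=np.stack([(uv[:,0]-K[0,2])/K[0,0],-(uv[:,1]-K[1,2])/K[1,1],-np.ones(len(uv))],1)@T[:3,:3].T
    return T[:3,3],d
def cast(c,uv,z):
    o,d=ray(c,uv); return (o+d*((z-o[2])/d[:,2])[:,None])[:,:2]
def proj(c,p):
    T=c["cam_to_world"];q=(np.atleast_2d(p)-T[:3,3])@T[:3,:3];K=c["mtx"]
    return np.stack([K[0,0]*q[:,0]/-q[:,2]+K[0,2],-K[1,1]*q[:,1]/-q[:,2]+K[1,2]],1)
def mask(c,kind):
    hsv=cv2.cvtColor(c["img"],cv2.COLOR_BGR2HSV); h,s,v=[hsv[...,i].astype(int) for i in range(3)]
    if kind=="white": m=(s<45)&(v>105)
    elif kind=="red": m=((h<11)|(h>172))&(s>150)&(v>70)
    elif kind=="blue": m=(h>90)&(h<130)&(s>50)&(v>40)
    elif kind=="brown": m=((h<14)|(h>170))&(s>70)&(v<110)
    return cv2.morphologyEx(m.astype(np.uint8)*255,cv2.MORPH_CLOSE,np.ones((3,3)))
def blob(c,kind,px,rad=45):
    m=mask(c,kind); w=np.zeros_like(m); cv2.circle(w,tuple(int(a) for a in px),rad,255,-1); m&=w
    cs,_=cv2.findContours(m,cv2.RETR_EXTERNAL,cv2.CHAIN_APPROX_NONE)
    k=max(cs,key=cv2.contourArea)
    return cv2.convexHull(k)[:,0,:].astype(float), k[:,0,:].astype(float)
def circ(P,R=None):
    x0=np.r_[P.mean(0),R or np.hypot(*(P-P.mean(0)).T).mean()]
    if R: f=lambda x:np.hypot(P[:,0]-x[0],P[:,1]-x[1])-R; x0=x0[:2]
    else: f=lambda x:np.hypot(P[:,0]-x[0],P[:,1]-x[1])-x[2]
    r=least_squares(f,x0,loss="soft_l1",f_scale=0.7); return r.x
def tri(ca,a,cb,b):
    o1,d1=ray(ca,a);o2,d2=ray(cb,b);d1=d1[0];d2=d2[0]
    s=np.linalg.lstsq(np.stack([d1,-d2],1),o2-o1,rcond=None)[0]
    p,q=o1+s[0]*d1,o2+s[1]*d2
    return (p+q)/2,np.linalg.norm(p-q)
E
cat > m.py <<'E'
from h import *
S={"dish":("white",(332,153),(294,202),38,70),"bw":("white",(364,223),(357,202),60,54),"cw":("white",(293,231),(338,242),76,32),
"br":("red",(428,257),(400,180),60,54),"cr":("red",(230,246),(323,291),76,32),"round":("blue",(243,162),(258,262),12,85),"sq":("brown",(415,170),(335,170),12,80)}
t=read_camera("top");s=read_camera("side")
ov=[t["img"].copy(),s["img"].copy()]
for n,(k,a,b,z,R) in S.items():
    out=[]
    for i,(c,px) in enumerate(((t,a),(s,b))):
        try: hull,k2=blob(c,k,px)
        except Exception as e: print(n,e); continue
        cv2.polylines(ov[i],[hull.astype(int)],True,(255,0,255),1)
        if n=="sq":
            P=cast(c,hull,z); r=cv2.minAreaRect(P.astype(np.float32)); print(n,i,r); out.append(r); continue
        P=cast(c,hull,z)
        # uniform resample of hull
        f=circ(P); g=circ(P,R)
        # half away from the camera
        u=P-c["cam_to_world"][:2,3]; dirn=(P.mean(0)-c["cam_to_world"][:2,3]); dirn/=np.linalg.norm(dirn)
        far=((P-P.mean(0))@dirn)>-0.0
        print(n,"side" if i else "top","free",f,"fixR",g,"far half",circ(P[far],R),len(P))
cv2.imwrite("pics/ov_t.png",ov[0]);cv2.imwrite("pics/ov_s.png",ov[1])
E
python3 m.py
```

```text
dish top free [628.  -10.7  69.5] fixR [628.  -10.6] far half [627.5 -10.4] 34
dish side free [623.4  -6.   73.4] fixR [625.7  -7.5] far half [627.3 -10.1] 21
bw top free [455.5 -89.2  53.3] fixR [455.5 -89.3] far half [454.9 -88.5] 25
bw side free [450.2 -75.8  62.7] fixR [449.3 -74.5] far half [455.1 -88.7] 26
cw top free [435.5  78.4  31.3] fixR [435.3  78.1] far half [435.2  77.6] 21
cw side free [424.3  98.   47.7] fixR [428.2  96.4] far half [435.2  79.3] 20
br top free [ 377.5 -241.3   53.4] fixR [ 377.5 -241. ] far half [ 377.1 -240.7] 23
br side free [ 370.7 -221.8   65. ] fixR [ 374.5 -223.4] far half [ 375.3 -237.7] 20
cr top free [396.8 226.4  31.8] fixR [396.9 226.3] far half [396.6 226.4] 20
cr side free [388.4 242.3  41. ] fixR [386.9 242.3] far half [394.2 231.6] 20
round top free [607.  211.3  82.5] fixR [609.  210.4] far half [605.1 209.2] 37
round side free [605.7 214.   81.2] fixR [602.9 211.9] far half [602.6 217.3] 35
sq 0 ((592.4217529296875, -219.44427490234375), (159.43260192871094, 159.43502807617188), 4.29004430770874)
sq 1 ((534.0680541992188, -225.1927032470703), (5.684736251831055, 5.8833417892456055), 59.970882415771484)
```

```bash
python3 - <<'E'
import cv2,numpy as np
a=cv2.imread("pics/ov_t.png")[100:300,180:480];b=cv2.imread("pics/ov_s.png")[120:320,200:500]
cv2.imwrite("pics/ov1.png",np.vstack([cv2.resize(a,None,fx=1.5,fy=1.5),cv2.resize(b,None,fx=1.5,fy=1.5)]))
h=cv2.cvtColor(cv2.imread("pics/side0.png"),cv2.COLOR_BGR2HSV);print(h[165,330],h[175,345],h[262,258],h[262,285],h[275,240])
E
```

```text
[ 12 133 132] [ 12 135 138] [105  62 140] [106  60 141] [106  61 141]
```

View pics/ov1.png

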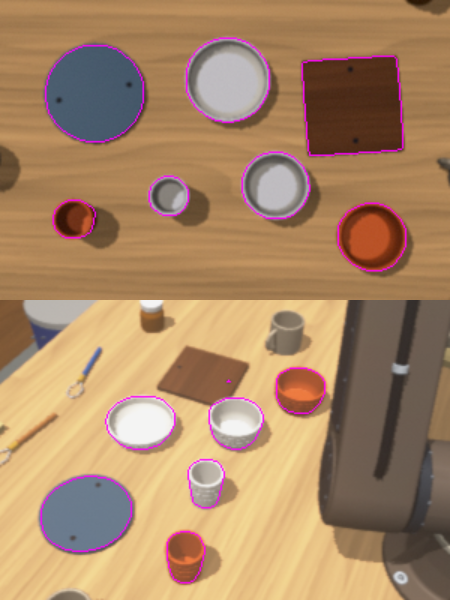

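```bash
cat > m2.py <<'E'
from h import *
from m import S
from scipy.spatial.transform import Rotation as Ro
from scipy.optimize import minimize_scalar
print(Ro.from_euler("xyz",state()["tcp_rot"]).as_matrix())
t=read_camera("top");s=read_camera("side")
def ctr(c,k,px,z,R,far=True):
    P=cast(c,blob(c,k,px)[0],z)
    cx=c["cam_to_world"][:2,3]; d=P.mean(0)-cx; d/=np.linalg.norm(d)
    return circ(P[(P-P.mean(0))@d>0] if far else P,R)
for n in ("dish","bw","cw","br","cr","round"):
    k,a,b,z,R=S[n]; fl=n=="round"
    f=lambda h:np.linalg.norm(ctr(t,k,a,h,None if fl else R-.5,0 if fl else 1)[:2]-ctr(s,k,b,h,None if fl else R-.5,0 if fl else 1)[:2])
    r=minimize_scalar(f,bounds=(z-25,z+25),method="bounded"); print(n,"h",r.x,"gap",r.fun)
hsv=cv2.cvtColor(s["img"],cv2.COLOR_BGR2HSV)
m=((hsv[...,2]<165)&(hsv[...,1]>100)).astype(np.uint8)*255
w=np.zeros_like(m);cv2.circle(w,(335,170),38,255,-1);m&=w
k=max(cv2.findContours(m,0,1)[0],key=cv2.contourArea);
for z in (0,12):
    P=cast(s,k[:,0],z).astype(np.float32);print(z,cv2.minAreaRect(P))
    p2=cv2.approxPolyDP(k,5,True)[:,0];print(p2.tolist(),cast(s,p2,z).mean(0))
h,_=blob(t,"brown",(415,170));q=cv2.approxPolyDP(h.astype(np.float32)[:,None],4,True)[:,0];print(q.tolist());print(cast(t,q,12))
E
python3 m2.py | grep -v -e free
```

```text
sq 0 ((592.5283203125, -219.59912109375), (159.3340301513672, 159.25198364257812), 4.10638952255249)
sq 1 ((599.5170288085938, -136.10133361816406), (21.707111358642578, 4.27873420715332), 2.5175440311431885)
[[-0.   0.4 -0.9]
 [ 0.  -0.9 -0.4]
 [-1.  -0.  -0. ]]
dish h 38.117391976963226 gap 0.5375808676384837
bw h 60.01062860445212 gap 0.3347244893456516
cw h 75.48399309031804 gap 0.2182274740522565
br h 56.444994299055374 gap 1.164019281817054
cr h 70.28668188694152 gap 0.11826361772909776
round h 8.330487484092856 gap 0.13475580286240765
0 ((594.6056518554688, -226.9166259765625), (164.98318481445312, 169.6747589111328), 4.020040988922119)
[[305, 177], [340, 189], [355, 183], [365, 163], [324, 151]] [ 585.1 -222.9]
12 ((588.5210571289062, -214.48643493652344), (162.65721130371094, 167.28260803222656), 4.020029067993164)
[[305, 177], [340, 189], [355, 183], [365, 163], [324, 151]] [ 579.1 -210.6]
[[442.0, 137.0], [448.0, 199.0], [386.0, 203.0], [382.0, 141.0]]
[[ 676.6 -287.8]
 [ 520.8 -301.8]
 [ 508.3 -148.6]
 [ 664.3 -137.8]]
```

```bash
cat > st.py <<'E'
from cell import state
import numpy as np
from scipy.spatial.transform import Rotation as Ro
s=state();R=Ro.from_euler("xyz",s["tcp_rot"]).as_matrix()
np.set_printoptions(suppress=True,precision=3)
print("t",s["t"],"tcp",s["eef_pos"],"x",R[:,0],"y",R[:,1],"yaw_y",np.degrees(np.arctan2(R[1,1],R[0,1])),"F",s["ft_force"],"op",s["opening"],"q",s["joints"])
E
python3 st.py
```

```text
t 0.4 tcp [ 276.803 -560.332  214.541] x [-0.  0. -1.] y [ 0.443 -0.897 -0.   ] yaw_y -63.71315751150014 F [-0.494  0.204  1.09 ] op 0.9980842764685554 q [-1.218  0.491  1.559 -0.     1.092 -0.106]
```

Call:
move_arm(targets=[[0.02,0.04,0,0,0,-8,1],[0.045,0.08,0,0,0,-16,1],[0.065,0.12,0,0,0,-24,1],[0.09,0.16,0,0,0,-26.3,1],[0.11,0.2,0,0,0,-26.3,0.3],[0.135,0.24,0,0,0,-26.3,0],[0.155,0.28,0,0,0,-26.3,-0.3],[0.18,0.32,0,0,0,-26.3,-0.5],[0.2,0.36,0,0,0,-26.3,-0.5],[0.225,0.4,0,0,0,-26.3,-0.5]])

```text
t: 1.4
eef_pos: [502.2, -158.6, 214.9]
tcp_rot: [2.182, 1.57, -0.96]
ft_force: [0.2, -0.0, 0.1]
opening: 0.55
```

Call:
move_arm(targets=[[0.02,0.04,0,-2,0,0,-0.5],[0.045,0.08,0,-4,0,0,-0.5],[0.07,0.12,0,-6,0,0,-0.5],[0.09,0.16,0,-7.9,0,0,-0.5],[0.11,0.19,0,-7.9,0,0,-0.5],[0.126,0.215,-0.02,-7.9,0,0,-0.5],[0.126,0.215,-0.06,-7.9,0,0,-0.5],[0.126,0.215,-0.1,-7.9,0,0,-0.5],[0.126,0.215,-0.1,-7.9,0,0,-0.5],[0.126,0.215,-0.1,-7.9,0,0,-0.5]])

```text
t: 2.4
eef_pos: [628.1, 54.5, 115.3]
tcp_rot: [1.567, 1.433, -1.575]
ft_force: [-0.8, 0.1, 0.8]
opening: 0.248
```

```bash
cat > look.py <<'E'
import sys
from h import *
n=sys.argv[1]; x0,y0,x1,y1=map(int,sys.argv[2:6]); X0,Y0,X1,Y1=map(int,sys.argv[6:10])
t=read_camera("top")["img"];s=read_camera("side")["img"]
f=lambda a:cv2.resize(a,(400,int(400*a.shape[0]/a.shape[1])),interpolation=cv2.INTER_CUBIC)
a=f(t[y0:y1,x0:x1]);b=f(s[Y0:Y1,X0:X1]);H=max(len(a),len(b));o=np.zeros((H,800,3),np.uint8);o[:len(a),:400]=a;o[:len(b),400:]=b
cv2.imwrite(f"pics/{n}.png",o)
E
python3 look.py a1 220 60 460 300 220 120 400 300; python3 st.py
```

```text
t 2.5 tcp [628.85   54.457 116.922] x [ 0.003 -0.137 -0.99 ] y [-0.001 -0.991  0.137] yaw_y -90.04944026914569 F [ 0.935  0.158 -0.643] op 0.24884203343124756 q [ 0.041  0.613  1.633 -0.176  0.906  1.722]
```

View pics/a1.png

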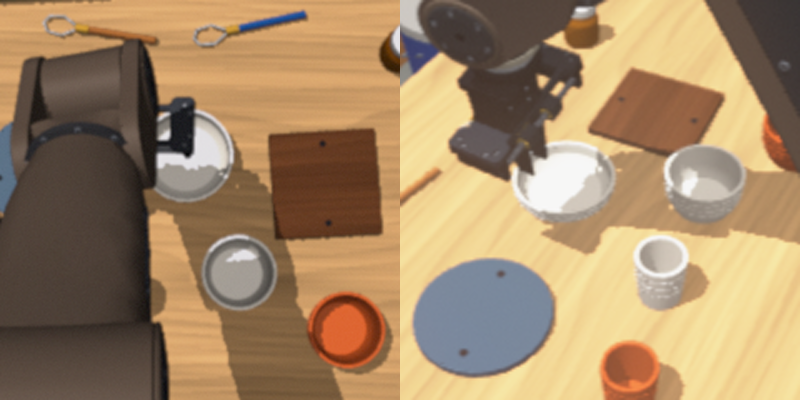

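Call:
move_arm(targets=[[0,0,-0.03,0,0,0,-0.5],[0,0,-0.06,0,0,0,-0.5],[0,0,-0.08,0,0,0,-0.5],[0,0,-0.09,0,0,0,-0.5],[0,0,-0.092,0,0,0,-0.5],[0,0,-0.092,0,0,0,-0.5],[0,0,-0.092,0,0,0,-1],[0,0,-0.092,0,0,0,-1],[0,0,-0.092,0,0,0,-1],[0,0,-0.092,0,0,0,-1]])

```text
t: 3.5
eef_pos: [628.1, 54.6, 23.4]
tcp_rot: [1.578, 1.433, -1.564]
ft_force: [-0.5, 0.6, 6.1]
opening: 0.06
```

```bash
python3 st.py
```

```text
t 3.5 tcp [628.106  54.629  23.355] x [ 0.001 -0.138 -0.99 ] y [-0.    -0.99   0.138] yaw_y -90.01628368190296 F [-0.456  0.553  6.138] op 0.06009053307644696 q [ 0.042  0.737  1.69  -0.208  0.73   1.768]
```

Call:
move_arm(targets=[[0,0,0,0,0,0,-1],[0,0,0.005,0,0,0,-1],[0,0,0.015,0,0,0,-1],[0,0,0.03,0,0,0,-1],[0,0,0.05,0,0,0,-1],[0,0,0.07,0,0,0,-1],[0,0,0.09,0,0,0,-1],[0,0,0.11,0,0,0,-1],[0,0,0.12,0,0,0,-1],[0,0,0.12,0,0,0,-1]])

```text
t: 4.5
eef_pos: [628.4, 54.7, 144.6]
tcp_rot: [1.592, 1.433, -1.55]
ft_force: [0.9, 0.1, -2.8]
opening: 0.06
```

```bash
python3 st.py; python3 look.py a2 220 60 460 300 220 80 400 260
```

```text
t 4.5 tcp [628.359  54.685 144.567] x [ 0.003 -0.137 -0.991] y [-0.001 -0.991  0.137] yaw_y -90.03451545519177 F [ 0.881  0.142 -2.842] op 0.05987464053769776 q [ 0.042  0.58   1.611 -0.168  0.961  1.71 ]
```

View pics/a2.png

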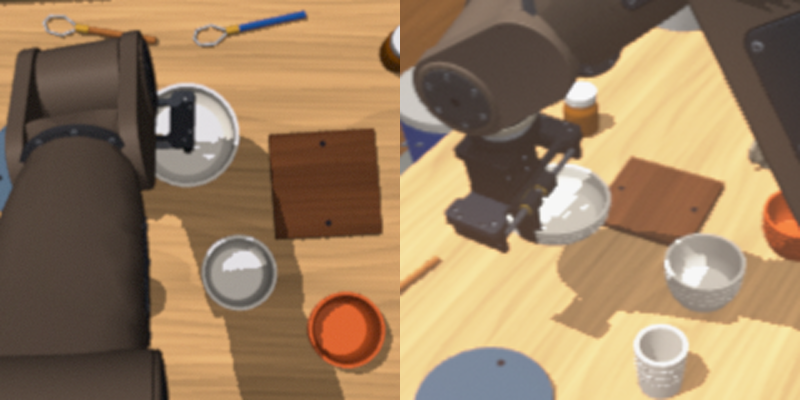

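Call:
move_arm(targets=[[-0.003,-0.015,0,0,0,0,-1],[-0.008,-0.045,0,0,0,0,-1],[-0.014,-0.08,0,0,0,0,-1],[-0.02,-0.115,0,0,0,0,-1],[-0.026,-0.15,0,0,0,0,-1],[-0.031,-0.18,-0.01,0,0,0,-1],[-0.034,-0.2,-0.03,0,0,0,-1],[-0.0355,-0.209,-0.05,0,0,0,-1],[-0.0355,-0.209,-0.07,0,0,0,-1],[-0.0355,-0.209,-0.08,0,0,0,-1]])

```text
t: 5.6
eef_pos: [590.8, -155.1, 60.2]
tcp_rot: [1.545, 1.434, -1.598]
ft_force: [-0.8, 0.5, -1.8]
opening: 0.062
```

```bash
python3 st.py; python3 look.py a3 280 60 520 300 240 80 420 260
```

```text
t 5.6 tcp [ 590.787 -155.129   60.239] x [-0.004 -0.137 -0.991] y [-0.001 -0.991  0.137] yaw_y -90.05004435715321 F [-0.836  0.467 -1.752] op 0.06173414692335545 q [-0.306  0.652  1.754 -0.203  0.708  1.418]
```

View pics/a3.png

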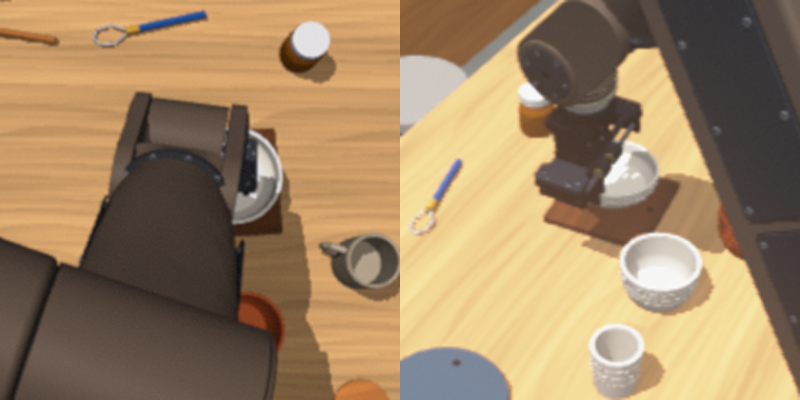

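Call:
move_arm(targets=[[0.0005,0,-0.01,0,0,0,-1],[0.0005,0,-0.018,0,0,0,-1],[0.0005,0,-0.022,0,0,0,-1],[0.0005,0,-0.025,0,0,0,-1],[0.0005,0,-0.027,0,0,0,-1],[0.0005,0,-0.027,0,0,0,-1],[0.0005,0,-0.027,0,0,0,-1]])

```text
t: 6.4
eef_pos: [593.0, -154.4, 36.0]
tcp_rot: [1.574, 1.433, -1.567]
ft_force: [0.1, 0.2, -1.4]
opening: 0.055
```

```bash
python3 st.py; python3 look.py a4 280 60 520 300 280 80 400 200
```

```text
t 6.4 tcp [ 592.995 -154.398   35.959] x [ 0.    -0.138 -0.99 ] y [-0.    -0.99   0.138] yaw_y -90.0116614605206 F [ 0.09   0.162 -1.413] op 0.05481641588300147 q [-0.304  0.688  1.765 -0.216  0.658  1.436]
```

View pics/a4.png

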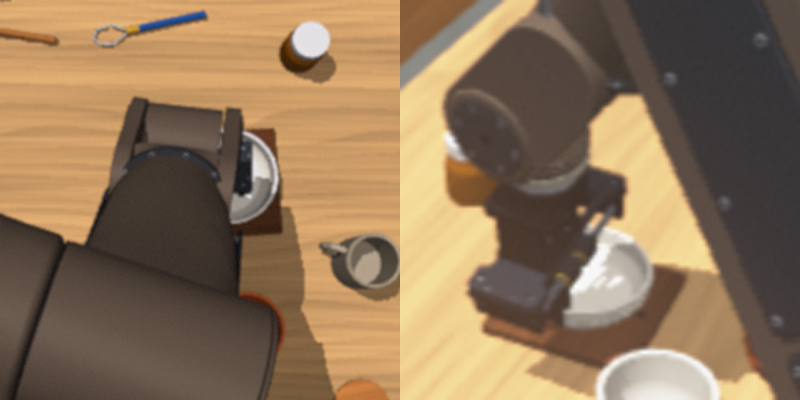

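Call:
move_arm(targets=[[0,0,-0.001,0,0,0,-1],[0,0,-0.002,0,0,0,-1],[0,0,-0.002,0,0,0,-1]])

```text
t: 6.8
eef_pos: [593.0, -154.2, 35.1]
tcp_rot: [1.579, 1.432, -1.563]
ft_force: [-4.9, 4.6, 14.4]
opening: 0.063
```

Call:
move_arm(targets=[[0,0,0.001,0,0,0,-1],[0,0,0.001,0,0,0,-0.8],[0,0,0.001,0,0,0,-0.7],[0,0,0.001,0,0,0,-0.6],[0,0,0.001,0,0,0,-0.6],[0,0,0.01,0,0,0,-0.6],[0,0,0.03,0,0,0,-0.6],[0,0,0.06,0,0,0,-0.6],[0,0,0.1,0,0,0,-0.6],[0,0,0.13,0,0,0,-0.6]])

```text
t: 7.8
eef_pos: [593.1, -154.4, 166.5]
tcp_rot: [1.583, 1.433, -1.559]
ft_force: [1.1, 0.1, -0.0]
opening: 0.203
```

Call:
move_arm(targets=[[-0.02,0.015,0,1,0,0,-0.6],[-0.05,0.04,0,2,0,0,-0.6],[-0.08,0.065,0,3,0,0,-0.6],[-0.11,0.09,0,3.4,0,0,-0.5],[-0.13,0.11,-0.01,3.4,0,0,-0.5],[-0.1376,0.115,-0.03,3.4,0,0,-0.5],[-0.1376,0.115,-0.05,3.4,0,0,-0.5],[-0.1376,0.115,-0.05,3.4,0,0,-0.5]])

```text
t: 8.6
eef_pos: [454.3, -39.0, 112.8]
tcp_rot: [1.539, 1.493, -1.603]
ft_force: [0.0, -0.1, -1.1]
opening: 0.251
```

```bash
python3 st.py; python3 look.py a5 280 60 520 300 240 80 420 260; python3 - <<'E'
from m2 import *
print("----")
P=cast(t,blob(t,"white",(395,170),60)[0],50);print("dish top",circ(P,69.5),circ(P))
E
```

```text
t 8.6 tcp [454.319 -39.038 112.752] x [-0.002 -0.078 -0.997] y [ 0.    -0.997  0.078] yaw_y -89.976757832193 F [ 0.035 -0.053 -1.147] op 0.2510932817308538 q [-0.184  0.409  2.074 -0.128  0.651  1.488]
dish max() iterable argument is empty
dish side free [ 598.9 -213.2   63.5] fixR [ 595.  -219.4] far half [ 658.2 -120.2] 10
bw top free [ 430.9 -107.7   21.7] fixR [459.9 -91.1] far half [450.1 -81.7] 8
bw side free [451.2 -76.2  62.1] fixR [446.1 -71.5] far half [456.  -88.1] 21
cw top free [436.1  80.   29.9] fixR [435.2  77.5] far half [435.1  77.7] 14
cw side free [424.5  97.1  45. ] fixR [424.  100.5] far half [435.7  78.6] 20
br top free [ 377.6 -241.1   53.5] fixR [ 377.7 -241. ] far half [ 377.5 -240.7] 28
br side free [ 370.9 -224.1   63.9] fixR [ 373.4 -226.5] far half [ 375.1 -236.8] 26
cr top free [396.5 226.4  31.7] fixR [396.5 226.2] far half [396.3 226.3] 19
cr side free [386.8 244.2  40.1] fixR [385.6 244.8] far half [393.3 233.3] 20
round top free [607.  211.3  82.4] fixR [608.5 211.5] far half [605.  209.3] 37
round side free [605.4 215.6  77.9] fixR [610.8 210.4] fa
[... 334 characters left out ...]
"<stdin>", line 1, in <module>
  File "m2.py", line 14, in <module>
    r=minimize_scalar(f,bounds=(z-25,z+25),method="bounded"); print(n,"h",r.x,"gap",r.fun)
    res = _minimize_scalar_bounded(fun, bounds, args, **options)
    fx = func(x, *args)
  File "m2.py", line 13, in <lambda>
    f=lambda h:np.linalg.norm(ctr(t,k,a,h,None if fl else R-.5,0 if fl else 1)[:2]-ctr(s,k,b,h,None if fl else R-.5,0 if fl else 1)[:2])
                              ~~~^^^^^^^^^^^^^^^^^^^^^^^^^^^^^^^^^^^^^^^^^^^^^
  File "m2.py", line 8, in ctr
    P=cast(c,blob(c,k,px)[0],z)
             ~~~~^^^^^^^^
  File "h.py", line 24, in blob
    k=max(cs,key=cv2.contourArea)
ValueError: max() iterable argument is empty
```

View pics/a5.png

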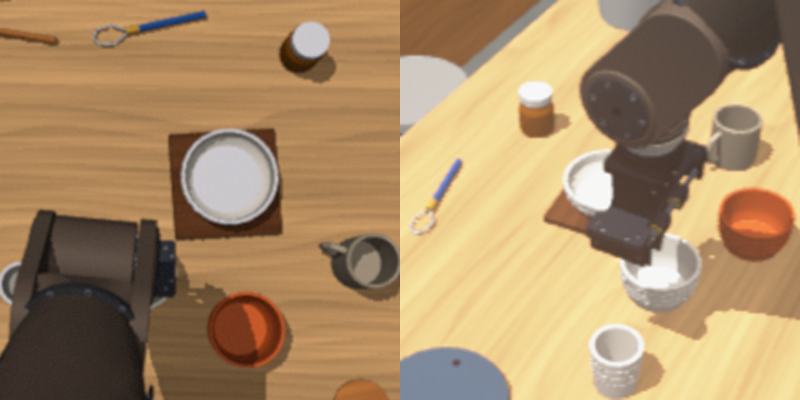

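```bash
cat > dish.py <<'E'
from h import *
t=read_camera("top");s=read_camera("side")
P=cast(t,blob(t,"white",(417,167),45)[0],50);print("dish top",circ(P,69.5),circ(P))
E
python3 dish.py
```

```text
dish top [ 597.6 -218.8] [ 597.7 -219.    70.4]
```

Call:
move_arm(targets=[[0,0,-0.03,0,0,0,-0.5],[0,0,-0.055,0,0,0,-0.5],[0,0,-0.07,0,0,0,-0.5],[0,0,-0.0785,0,0,0,-0.5],[0,0,-0.0785,0,0,0,-0.5],[0,0,-0.0785,0,0,0,-0.5],[0,0,-0.0785,0,0,0,-1],[0,0,-0.0785,0,0,0,-1],[0,0,-0.0785,0,0,0,-1],[0,0,-0.0785,0,0,0,-1]])

```text
t: 10.0
eef_pos: [455.5, -39.5, 35.7]
tcp_rot: [1.584, 1.492, -1.557]
ft_force: [-0.9, -0.0, 6.1]
opening: 0.051
```

```bash
python3 st.py
```

```text
t 10.0 tcp [455.498 -39.464  35.691] x [ 0.001 -0.079 -0.997] y [-0.    -0.997  0.079] yaw_y -90.01298493442225 F [-0.899 -0.035  6.131] op 0.051325720312370766 q [-0.185  0.556  2.133 -0.181  0.444  1.549]
```

Call:
move_arm(targets=[[0,0,0.002,0,0,0,-1],[0,0,0.008,0,0,0,-1],[0,0,0.02,0,0,0,-1],[0,0,0.04,0,0,0,-1],[0,0,0.06,0,0,0,-1],[0,0,0.08,0,0,0,-1],[0,0,0.1,0,0,0,-1],[0,0,0.11,0,0,0,-1],[0,0,0.11,0,0,0,-1]])

```text
t: 10.9
eef_pos: [455.6, -39.4, 146.3]
tcp_rot: [1.599, 1.492, -1.543]
ft_force: [-0.1, 0.0, -1.4]
opening: 0.055
```

Call:
move_arm(targets=[[0.005,-0.005,0,0,0,0,-1],[0.015,-0.015,0,0,0,0,-1],[0.035,-0.03,0,0,0,0,-1],[0.055,-0.05,0,0,0,0,-1],[0.075,-0.07,0,0,0,0,-1],[0.095,-0.09,0,0,0,0,-1],[0.115,-0.108,0,0,0,0,-1],[0.13,-0.12,0,0,0,0,-1],[0.138,-0.127,0,0,0,0,-1],[0.142,-0.13,0,0,0,0,-1]])

```text
t: 11.9
eef_pos: [597.6, -170.4, 144.0]
tcp_rot: [1.553, 1.493, -1.589]
ft_force: [0.5, -0.4, -0.4]
opening: 0.049
```

```bash
python3 st.py; python3 look.py a6 280 60 520 300 280 60 420 200
```

```text
t 11.9 tcp [ 597.552 -170.362  143.977] x [-0.001 -0.078 -0.997] y [-0.001 -0.997  0.078] yaw_y -90.05071602351316 F [ 0.484 -0.447 -0.362] op 0.048906140283705296 q [-0.352  0.555  1.657 -0.094  0.906  1.277]
```

View pics/a6.png

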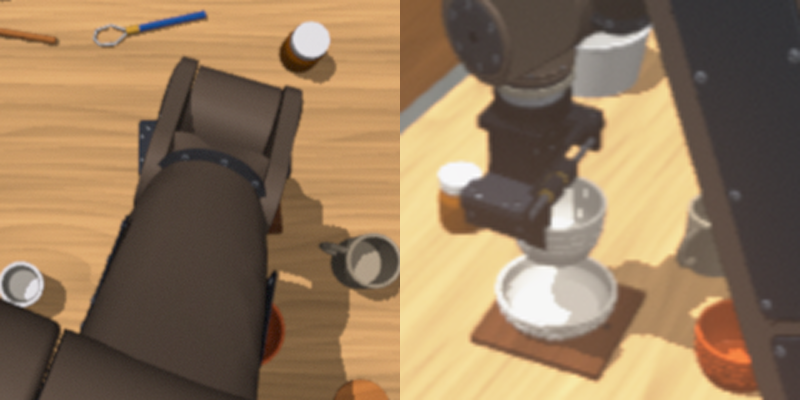

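Call:
move_arm(targets=[[0,0,-0.015,0,0,0,-1],[0,0,-0.04,0,0,0,-1],[0,0,-0.06,0,0,0,-1],[0,0,-0.075,0,0,0,-1],[0,0,-0.082,0,0,0,-1],[0,0,-0.086,0,0,0,-1],[0,0,-0.088,0,0,0,-1],[0,0,-0.089,0,0,0,-1],[0,0,-0.089,0,0,0,-1]])

```text
t: 12.9
eef_pos: [597.4, -169.4, 56.6]
tcp_rot: [1.581, 1.492, -1.561]
ft_force: [-0.2, 0.4, -1.2]
opening: 0.051
```

```bash
python3 st.py; python3 look.py a7 280 60 520 300 280 80 400 200
```

```text
t 12.9 tcp [ 597.442 -169.432   56.646] x [ 0.001 -0.079 -0.997] y [-0.    -0.997  0.079] yaw_y -90.01573026497061 F [-0.179  0.417 -1.19 ] op 0.05095800829451917 q [-0.35   0.667  1.724 -0.111  0.726  1.303]
```

View pics/a7.png

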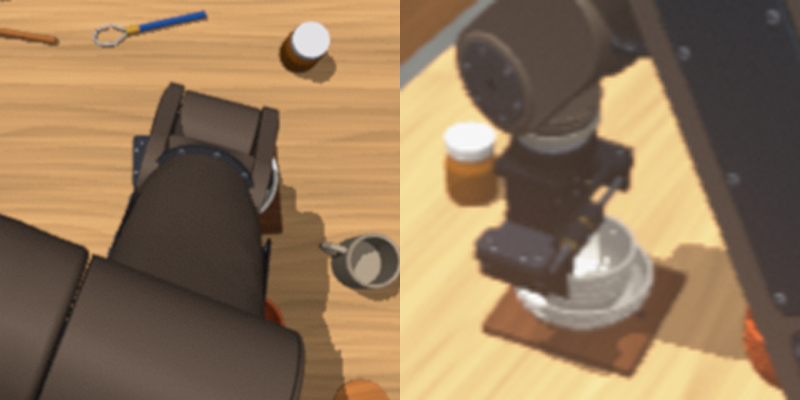

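Call:
move_arm(targets=[[0,0,-0.001,0,0,0,-1],[0,0,-0.0015,0,0,0,-1],[0,0,-0.0015,0,0,0,-1]])

```text
t: 13.3
eef_pos: [597.4, -169.4, 55.7]
tcp_rot: [1.583, 1.492, -1.559]
ft_force: [-3.1, 2.0, 8.6]
opening: 0.051
```

Call:
move_arm(targets=[[0,0,0.0005,0,0,0,-0.95],[0,0,0.0005,0,0,0,-0.8],[0,0,0.0005,0,0,0,-0.7],[0,0,0.0005,0,0,0,-0.6],[0,0,0.0005,0,0,0,-0.6],[0,0,0.01,0,0,0,-0.6],[0,0,0.03,0,0,0,-0.6],[0,0,0.06,0,0,0,-0.6],[0,0,0.1,0,0,0,-0.6],[0,0,0.13,0,0,0,-0.6]])

```text
t: 14.3
eef_pos: [597.5, -169.4, 187.6]
tcp_rot: [1.593, 1.492, -1.549]
ft_force: [-0.2, 0.4, 0.1]
opening: 0.196
```

Call:
move_arm(targets=[[-0.02,0.03,0,1,0,0,-0.6],[-0.045,0.07,0,2,0,0,0],[-0.07,0.11,0,3,0,0,0.9],[-0.095,0.145,0,4,0,0,0.9],[-0.12,0.185,0,4.5,0,0,0.9],[-0.145,0.22,0,4.5,0,0,0.9],[-0.158,0.24,0,4.5,0,0,0.9],[-0.162,0.247,-0.02,4.5,0,0,0.9],[-0.162,0.247,-0.05,4.5,0,0,0.9],[-0.162,0.247,-0.05,4.5,0,0,0.9]])

```text
t: 15.3
eef_pos: [433.8, 77.9, 133.2]
tcp_rot: [0.038, 1.567, -3.103]
ft_force: [0.2, -0.1, -0.6]
opening: 0.9
```

```bash
python3 st.py; python3 look.py a8 260 60 500 300 240 80 420 260; cat > nest.py <<'E'
from h import *
c=read_camera("top")
g=cv2.GaussianBlur(c["img"],(3,3),0); hs=cv2.cvtColor(g,cv2.COLOR_BGR2HSV)
P=cast(c,blob(c,"white",(417,167),45)[0],50);print("dish",circ(P))
cv2.imwrite("pics/n.png",cv2.resize(c["img"][120:220,370:470],(600,600),interpolation=cv2.INTER_CUBIC))
E
python3 nest.py
```

```text
t 15.3 tcp [433.849  77.892 133.186] x [-0.004 -0.    -1.   ] y [ 0.001 -1.     0.   ] yaw_y -89.97019520645402 F [ 0.238 -0.108 -0.638] op 0.8996197067691526 q [ 0.028  0.356  2.084 -0.     0.706  1.598]
dish [ 597.7 -219.    70.4]
```

View pics/a8.png

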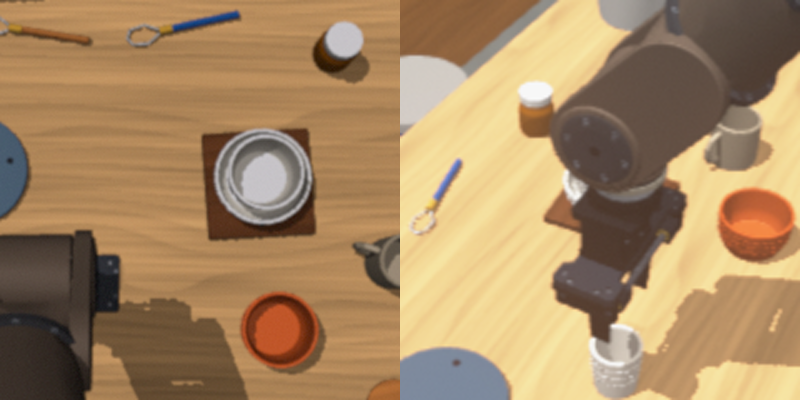

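View pics/n.png

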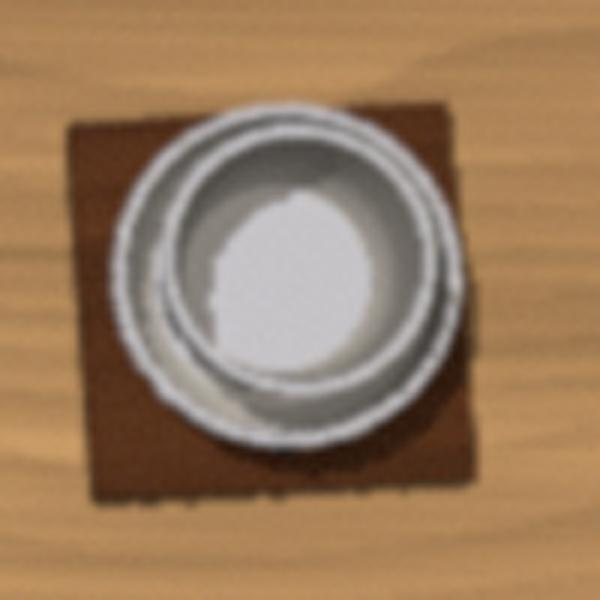

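```bash
python3 - <<'E'
from h import *
c=read_camera("top")
f=lambda u,v,z:cast(c,[[370+(u+.5)/6-.5,120+(v+.5)/6-.5]],z)
print("bowl",f(299,259.5,80), "edges",f(160,259,80),f(438,259,80),f(299,122,80),f(299,397,80))
print("dish",f((111+463)/2,(102+449)/2,50))
E
```

```text
bowl [[ 599.1 -218.5]] edges [[ 598.5 -164.1]] [[ 600.1 -272.9]] [[ 653.9 -218.6]] [[ 544.7 -218.5]]
dish [[ 597.4 -219.4]]
```

Call:
move_arm(targets=[[0,0,-0.03,0,0,0,0.9],[0,0,-0.055,0,0,0,0.9],[0,0,-0.073,0,0,0,0.9],[0,0,-0.0825,0,0,0,0.9],[0,0,-0.0825,0,0,0,0.9],[0,0,-0.0825,0,0,0,0.6],[0,0,-0.0825,0,0,0,0.3],[0,0,-0.0825,0,0,0,-1],[0,0,-0.0825,0,0,0,-1],[0,0,-0.0825,0,0,0,-1]])

```text
t: 16.5
eef_pos: [435.5, 77.7, 52.6]
tcp_rot: [-3.086, 1.57, 0.055]
ft_force: [1.1, 1.1, 5.4]
opening: 0.659
```

```bash
python3 st.py
```

```text
t 16.5 tcp [435.545  77.742  52.625] x [ 0.001  0.    -1.   ] y [-0. -1. -0.] yaw_y -90.01687875901298 F [1.113 1.066 5.446] op 0.6591308673626252 q [0.027 0.509 2.153 0.    0.478 1.598]
```

Call:
move_arm(targets=[[0,0,0.002,0,0,0,-1],[0,0,0.008,0,0,0,-1],[0,0,0.02,0,0,0,-1],[0,0,0.045,0,0,0,-1],[0,0,0.07,0,0,0,-1],[0,0,0.095,0,0,0,-1],[0,0,0.115,0,0,0,-1],[0,0,0.12,0,0,0,-1],[0,0,0.12,0,0,0,-1]])

```text
t: 17.4
eef_pos: [435.3, 77.6, 172.5]
tcp_rot: [3.068, 1.57, -0.074]
ft_force: [-0.3, -0.1, -1.1]
opening: 0.665
```

Call:
move_arm(targets=[[0.006,-0.01,0,0,0,0,-1],[0.018,-0.03,0,0,0,0,-1],[0.037,-0.065,0,0,0,0,-1],[0.058,-0.105,0,0,0,0,-1],[0.08,-0.145,0,0,0,0,-1],[0.102,-0.185,0,0,0,0,-1],[0.124,-0.225,0,0,0,0,-1],[0.145,-0.263,0,0,0,0,-1],[0.158,-0.287,0,0,0,0,-1],[0.1633,-0.297,0,0,0,0,-1]])

```text
t: 18.4
eef_pos: [598.7, -222.4, 169.9]
tcp_rot: [-0.304, 1.569, 2.835]
ft_force: [0.4, 0.4, -1.3]
opening: 0.663
```

Call:
move_arm(targets=[[0,0,-0.01,0,0,0,-1],[0,0,-0.02,0,0,0,-1],[0,0,-0.025,0,0,0,-1]])

```text
t: 18.7
eef_pos: [597.5, -217.9, 145.4]
tcp_rot: [-0.463, 1.568, 2.68]
ft_force: [-0.7, 0.6, -1.4]
opening: 0.665
```

```bash
python3 st.py; python3 look.py a9 280 60 520 300 280 60 420 200
```

```text
t 18.7 tcp [ 597.495 -217.921  145.411] x [-0.002  0.001 -1.   ] y [ 0.001 -1.    -0.001] yaw_y -89.95565748601321 F [-0.725  0.64  -1.355] op 0.6653771488305583 q [-0.454  0.579  1.602  0.     0.964  1.116]
```

View pics/a9.png

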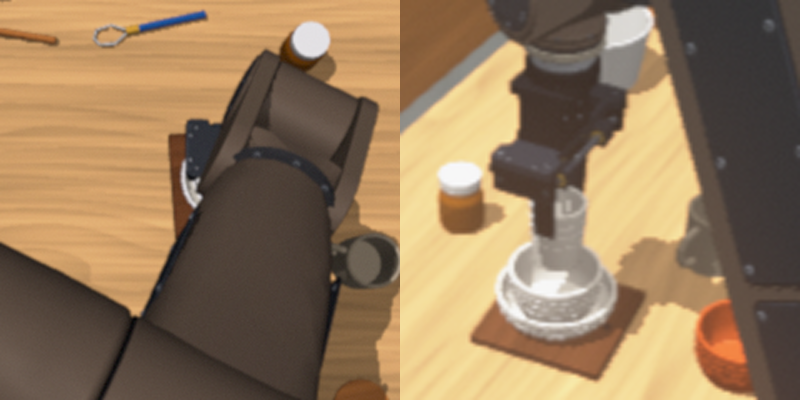

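Call:
move_arm(targets=[[0,0,-0.015,0,0,0,-1],[0,0,-0.035,0,0,0,-1],[0,0,-0.05,0,0,0,-1],[0,0,-0.058,0,0,0,-1],[0,0,-0.062,0,0,0,-1],[0,0,-0.064,0,0,0,-1],[0,0,-0.066,0,0,0,-1],[0,0,-0.066,0,0,0,-1]])

```text
t: 19.6
eef_pos: [598.6, -219.4, 81.4]
tcp_rot: [2.567, 1.57, -0.574]
ft_force: [0.2, 0.8, -2.2]
opening: 0.666
```

```bash
python3 st.py; python3 look.py a10 280 60 520 300 280 80 400 200
```

```text
t 19.6 tcp [ 598.644 -219.432   81.448] x [ 0. -0. -1.] y [-0. -1.  0.] yaw_y -90.01380201920709 F [ 0.21   0.778 -2.239] op 0.6664343667524796 q [-0.455  0.657  1.65  -0.     0.834  1.116]
```

View pics/a10.png

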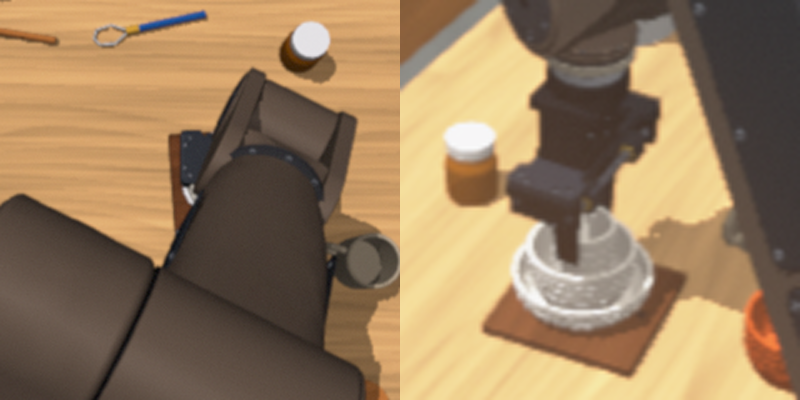

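Call:
move_arm(targets=[[0,0,-0.001,0,0,0,-1],[0,0,-0.002,0,0,0,-1],[0,0,-0.002,0,0,0,-1]])

```text
t: 20.0
eef_pos: [599.1, -219.5, 80.6]
tcp_rot: [2.727, 1.569, -0.414]
ft_force: [-2.0, 1.8, 10.6]
opening: 0.667
```

Call:
move_arm(targets=[[0,0,0.001,0,0,0,0.35],[0,0,0.001,0,0,0,0.38],[0,0,0.001,0,0,0,0.41],[0,0,0.001,0,0,0,0.41],[0,0,0.001,0,0,0,0.41]])

```text
t: 20.5
eef_pos: [598.5, -219.4, 80.0]
tcp_rot: [-0.006, 1.571, 3.136]
ft_force: [0.8, -0.2, -0.2]
opening: 0.704
```

Call:
move_arm(targets=[[0,0,0.003,0,0,0,0.41],[0,0,0.008,0,0,0,0.41],[0,0,0.015,0,0,0,0.45],[0,0,0.03,0,0,0,0.5],[0,0,0.06,0,0,0,0.5],[0,0,0.1,0,0,0,0.5],[0,0,0.12,0,0,0,0.5]])

```text
t: 21.2
eef_pos: [599.3, -219.7, 204.8]
tcp_rot: [2.669, 1.566, -0.473]
ft_force: [-0.2, 0.1, 0.5]
opening: 0.751
```

Call:
move_arm(targets=[[-0.02,-0.006,0,1,0,0,0.3],[-0.05,-0.015,0,2,0,0,0],[-0.085,-0.027,0,3,0,0,-0.3],[-0.12,-0.038,0,4,0,0,-0.5],[-0.155,-0.05,0,4.5,0,0,-0.5],[-0.19,-0.06,-0.01,4.5,0,0,-0.5],[-0.212,-0.067,-0.03,4.5,0,0,-0.5],[-0.2213,-0.0706,-0.06,4.5,0,0,-0.5],[-0.2213,-0.0706,-0.09,4.5,0,0,-0.5],[-0.2213,-0.0706,-0.09,4.5,0,0,-0.5]])

```text
t: 22.2
eef_pos: [376.2, -289.4, 108.8]
tcp_rot: [-1.539, 1.489, 1.601]
ft_force: [-0.6, -0.5, 0.3]
opening: 0.25
```

```bash
python3 st.py; python3 look.py a11 340 60 580 300 300 80 460 240; python3 nest.py
```

```text
t 22.2 tcp [ 376.185 -289.407  108.818] x [-0.002  0.081 -0.997] y [-0.001 -0.997 -0.081] yaw_y -90.06879611756214 F [-0.647 -0.535  0.332] op 0.24973071989966172 q [-0.826  0.452  2.     0.078  0.752  0.687]
dish [ 597.6 -219.1   70.4]
```

View pics/a11.png

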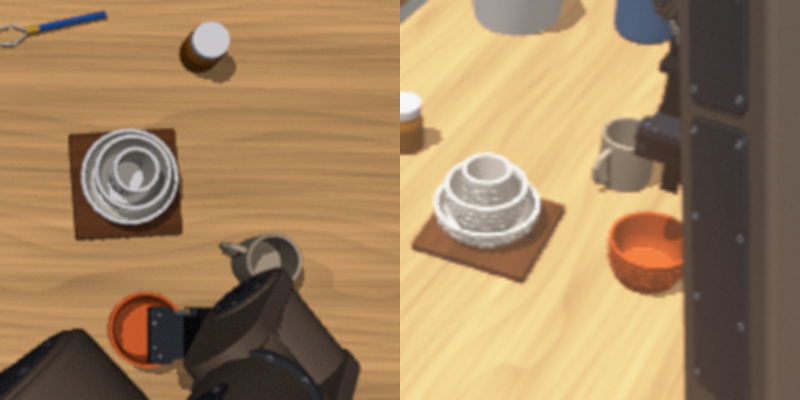

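View pics/n.png

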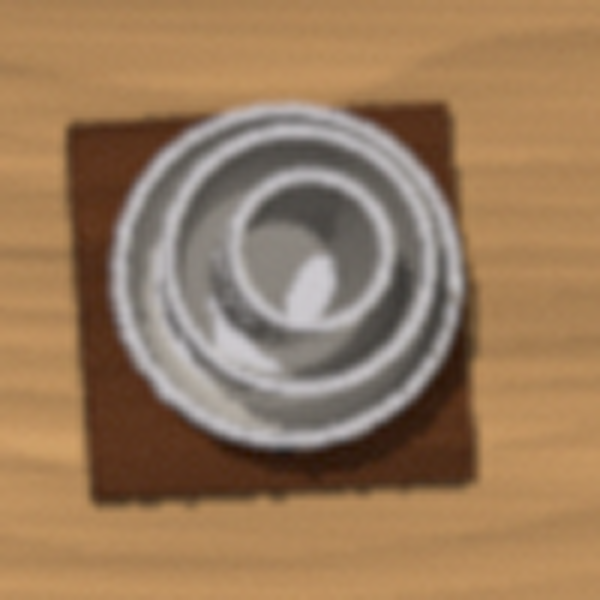

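```bash
python3 - <<'E'
from h import *
c=read_camera("top")
f=lambda u,v,z:cast(c,[[370+(u+.5)/6-.5,120+(v+.5)/6-.5]],z)
print("cup",f(313.5,249.5,104))
E
```

```text
cup [[ 599.1 -219.6]]
```

Call:
move_arm(targets=[[0,0,-0.03,0,0,0,-0.5],[0,0,-0.055,0,0,0,-0.5],[0,0,-0.068,0,0,0,-0.5],[0,0,-0.075,0,0,0,-0.5],[0,0,-0.075,0,0,0,-0.5],[0,0,-0.075,0,0,0,-0.5],[0,0,-0.075,0,0,0,-1],[0,0,-0.075,0,0,0,-1],[0,0,-0.075,0,0,0,-1],[0,0,-0.075,0,0,0,-1]])

```text
t: 23.4
eef_pos: [377.3, -290.1, 35.6]
tcp_rot: [-1.576, 1.493, 1.566]
ft_force: [-0.9, 0.8, 6.0]
opening: 0.062
```

```bash
python3 st.py
```

```text
t 23.4 tcp [ 377.306 -290.117   35.591] x [ 0.     0.078 -0.997] y [-0.    -0.997 -0.078] yaw_y -90.01122483551474 F [-0.946  0.797  6.045] op 0.06220870817751451 q [-0.825  0.582  2.052  0.099  0.567  0.661]
```

Call:
move_arm(targets=[[0,0,0.002,0,0,0,-1],[0,0,0.008,0,0,0,-1],[0,0,0.02,0,0,0,-1],[0,0,0.04,0,0,0,-1],[0,0,0.06,0,0,0,-1],[0,0,0.08,0,0,0,-1],[0,0,0.1,0,0,0,-1],[0,0,0.11,0,0,0,-1],[0,0,0.11,0,0,0,-1]])

```text
t: 24.3
eef_pos: [377.5, -290.3, 146.6]
tcp_rot: [-1.594, 1.494, 1.548]
ft_force: [0.2, -0.6, -2.7]
opening: 0.062
```

Call:
move_arm(targets=[[0.003,0.006,0,0,0,0,-1],[0.01,0.02,0,0,0,0,-1],[0.02,0.04,0,0,0,0,-1],[0.035,0.07,0,0,0,0,-1],[0.05,0.1,0,0,0,0,-1],[0.066,0.131,0,0,0,0,-1],[0.082,0.162,0,0,0,0,-1],[0.098,0.193,0,0,0,0,-1],[0.114,0.225,0,0,0,0,-1],[0.13,0.257,0,0,0,0,-1]])

```text
t: 25.3
eef_pos: [507.1, -31.0, 144.0]
tcp_rot: [-1.543, 1.492, 1.598]
ft_force: [0.4, 0.6, -1.8]
opening: 0.066
```

Call:
move_arm(targets=[[0.016,0.032,0,0,0,0,-1],[0.032,0.063,0,0,0,0,-1],[0.048,0.095,0,0,0,0,-1],[0.063,0.125,0,0,0,0,-1],[0.077,0.152,0,0,0,0,-1],[0.088,0.174,0,0,0,0,-1],[0.0955,0.188,0,0,0,0,-1],[0.0993,0.1955,0,0,0,0,-1],[0.0993,0.1955,-0.01,0,0,0,-1],[0.0993,0.1955,-0.02,0,0,0,-1]])

```text
t: 26.3
eef_pos: [606.0, 161.9, 124.1]
tcp_rot: [-1.561, 1.493, 1.58]
ft_force: [-0.4, -0.2, -1.5]
opening: 0.06
```

```bash
python3 st.py; python3 look.py a12 160 60 400 300 180 160 360 340
```

```text
t 26.3 tcp [605.998 161.859 124.097] x [-0.001  0.078 -0.997] y [-0.001 -0.997 -0.078] yaw_y -90.03467289535544 F [-0.424 -0.193 -1.514] op 0.05969973075059786 q [0.122 0.586 1.659 0.1   0.89  1.63 ]
```

View pics/a12.png

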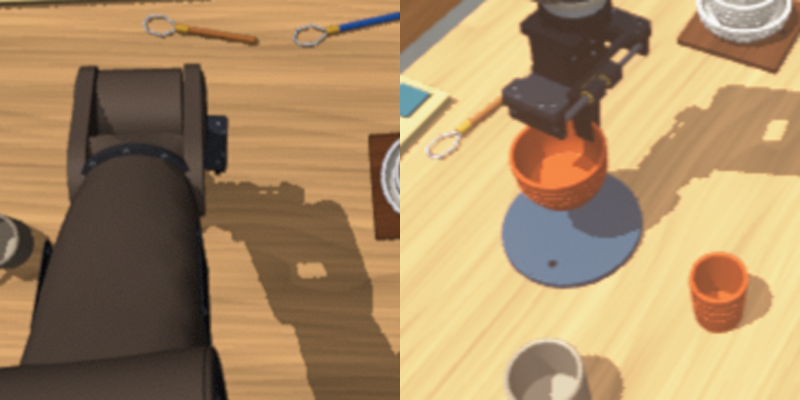

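Call:
move_arm(targets=[[0,0,-0.015,0,0,0,-1],[0,0,-0.035,0,0,0,-1],[0,0,-0.053,0,0,0,-1],[0,0,-0.065,0,0,0,-1],[0,0,-0.072,0,0,0,-1],[0,0,-0.075,0,0,0,-1],[0,0,-0.0765,0,0,0,-1],[0,0,-0.0765,0,0,0,-1]])

```text
t: 27.2
eef_pos: [606.8, 162.5, 49.1]
tcp_rot: [-1.579, 1.492, 1.562]
ft_force: [-0.4, 0.7, -2.4]
opening: 0.066
```

```bash
python3 st.py; python3 look.py a13 160 60 400 300 190 190 330 330
```

```text
t 27.2 tcp [606.757 162.528  49.109] x [ 0.001  0.078 -0.997] y [-0.    -0.997 -0.078] yaw_y -90.01050638535857 F [-0.417  0.7   -2.409] op 0.06624087421085363 q [0.123 0.686 1.709 0.116 0.74  1.609]
```

View pics/a13.png

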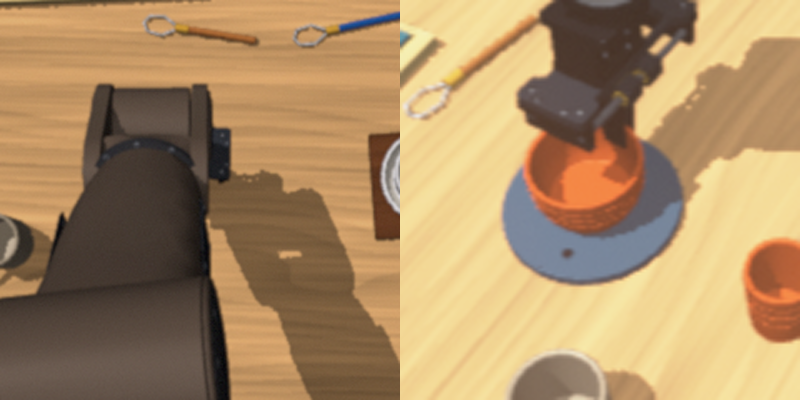

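Call:
move_arm(targets=[[0,0,-0.001,0,0,0,-1],[0,0,-0.002,0,0,0,-1],[0,0,-0.002,0,0,0,-1]])

```text
t: 27.6
eef_pos: [606.8, 162.5, 47.6]
tcp_rot: [-1.583, 1.492, 1.558]
ft_force: [-2.1, -1.6, 5.5]
opening: 0.066
```

```bash
python3 - <<'E'
from h import *
s=read_camera("side")
hull,_=blob(s,"red",(268,250),40)
P=cast(s,hull,72);c=s["cam_to_world"][:2,3];d=P.mean(0)-c;d/=np.linalg.norm(d)
print(circ(P[(P-P.mean(0))@d>0],53.5), hull.min(0),hull.max(0))
E
```

```text
[604.6 213.3] [234. 234.] [274. 270.]
```

Centred about (605, 213); contact made. Releasing.

Call:
move_arm(targets=[[0,0,0.0005,0,0,0,-0.95],[0,0,0.0005,0,0,0,-0.8],[0,0,0.0005,0,0,0,-0.7],[0,0,0.0005,0,0,0,-0.6],[0,0,0.0005,0,0,0,-0.6],[0,0,0.01,0,0,0,-0.6],[0,0,0.03,0,0,0,-0.6],[0,0,0.06,0,0,0,-0.6],[0,0,0.1,0,0,0,-0.6],[0,0,0.13,0,0,0,-0.6]])

```text
t: 28.65
eef_pos: [606.7, 162.6, 179.6]
tcp_rot: [-1.593, 1.492, 1.548]
ft_force: [0.7, 0.2, -0.5]
opening: 0.2
```

Call:
move_arm(targets=[[-0.02,0.006,0,-1,0,0,-0.6],[-0.05,0.015,0,-2,0,0,0],[-0.085,0.026,0,-3,0,0,0.9],[-0.12,0.037,0,-4,0,0,0.9],[-0.155,0.048,0,-4.5,0,0,0.9],[-0.185,0.057,0,-4.5,0,0,0.9],[-0.205,0.063,0,-4.5,0,0,0.9],[-0.2102,0.0645,-0.02,-4.5,0,0,0.9],[-0.2102,0.0645,-0.045,-4.5,0,0,0.9],[-0.2102,0.0645,-0.045,-4.5,0,0,0.9]])

```text
t: 29.65
eef_pos: [395.2, 226.7, 130.5]
tcp_rot: [0.412, 1.568, -2.73]
ft_force: [-0.4, 1.1, 0.6]
opening: 0.899
```

```bash
python3 st.py; python3 look.py a14 160 60 400 300 220 200 380 360; python3 - <<'E'
from h import *
t=read_camera("top");s=read_camera("side")
P=cast(t,blob(t,"red",(243,162))[0],72);print("bowl top",circ(P))
hull,_=blob(t,"blue",(243,162));P=cast(t,hull,12);print("bat",circ(P))
hull,_=blob(s,"red",(268,250),40)
P=cast(s,hull,72);c=s["cam_to_world"][:2,3];d=P.mean(0)-c;d/=np.linalg.norm(d)
print("side",circ(P[(P-P.mean(0))@d>0],53.5))
E
```

```text
t 29.65 tcp [395.216 226.745 130.472] x [-0.003 -0.001 -1.   ] y [ 0.    -1.     0.001] yaw_y -89.99908906597615 F [-0.38   1.088  0.631] op 0.8986939017482339 q [ 0.376  0.378  2.054 -0.     0.713  1.947]
bowl top [607.5 209.4  53.3]
bat [607.  211.3  82.4]
side [604.8 213.6]
```

View pics/a14.png

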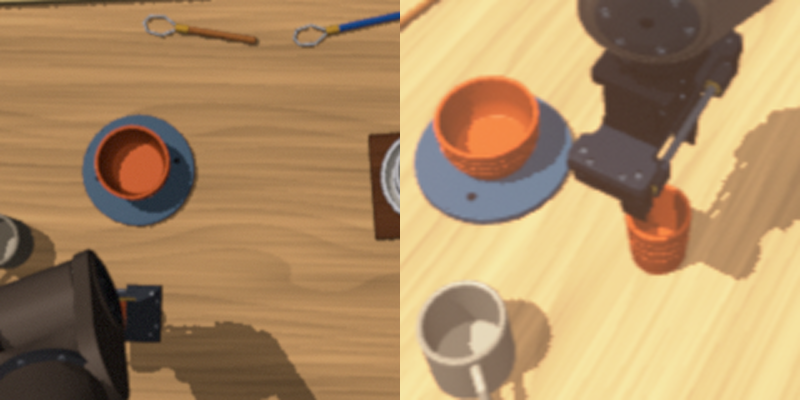

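Call:
move_arm(targets=[[0,0,-0.03,0,0,0,0.9],[0,0,-0.055,0,0,0,0.9],[0,0,-0.072,0,0,0,0.9],[0,0,-0.0795,0,0,0,0.9],[0,0,-0.0795,0,0,0,0.9],[0,0,-0.0795,0,0,0,0.6],[0,0,-0.0795,0,0,0,0.3],[0,0,-0.0795,0,0,0,-1],[0,0,-0.0795,0,0,0,-1],[0,0,-0.0795,0,0,0,-1]])

```text
t: 30.85
eef_pos: [396.7, 227.3, 52.6]
tcp_rot: [-2.74, 1.569, 0.401]
ft_force: [1.0, 2.5, 5.9]
opening: 0.668
```

```bash
python3 st.py
```

```text
t 30.85 tcp [396.696 227.297  52.627] x [ 0.001  0.001 -1.   ] y [-0.    -1.    -0.001] yaw_y -90.01415856555629 F [1.029 2.527 5.867] op 0.667745566924376 q [0.376 0.521 2.119 0.    0.5   1.947]
```

Call:
move_arm(targets=[[0,0,0.002,0,0,0,-1],[0,0,0.008,0,0,0,-1],[0,0,0.02,0,0,0,-1],[0,0,0.045,0,0,0,-1],[0,0,0.07,0,0,0,-1],[0,0,0.095,0,0,0,-1],[0,0,0.11,0,0,0,-1],[0,0,0.11,0,0,0,-1]])

```text
t: 31.65
eef_pos: [396.9, 227.2, 164.0]
tcp_rot: [-2.816, 1.567, 0.325]
ft_force: [0.0, 0.2, -2.1]
opening: 0.666
```

Call:
move_arm(targets=[[0.006,0,0,0,0,0,-1],[0.02,-0.002,0,0,0,0,-1],[0.045,-0.004,0,0,0,0,-1],[0.075,-0.006,0,0,0,0,-1],[0.105,-0.008,0,0,0,0,-1],[0.135,-0.01,0,0,0,0,-1],[0.165,-0.012,0,0,0,0,-1],[0.19,-0.014,0,0,0,0,-1],[0.205,-0.016,0,0,0,0,-1],[0.2102,-0.016,0,0,0,0,-1]])

```text
t: 32.65
eef_pos: [608.2, 210.1, 160.2]
tcp_rot: [0.35, 1.569, -2.793]
ft_force: [-0.4, 0.2, -1.2]
opening: 0.668
```

Call:
move_arm(targets=[[0,0,-0.01,0,0,0,-1],[0,0,-0.02,0,0,0,-1],[0,0,-0.02,0,0,0,-1]])

```text
t: 32.95
eef_pos: [605.1, 210.9, 140.0]
tcp_rot: [0.244, 1.567, -2.897]
ft_force: [-1.0, 0.1, -1.3]
opening: 0.666
```

```bash
python3 st.py; python3 look.py a15 160 60 400 300 190 160 330 300
```

```text
t 32.95 tcp [605.075 210.934 140.008] x [-0.004 -0.001 -1.   ] y [ 0.    -1.     0.001] yaw_y -89.99469699383498 F [-1.027  0.129 -1.259] op 0.6660936465783179 q [ 0.232  0.591  1.593 -0.     0.961  1.803]
```

View pics/a15.png

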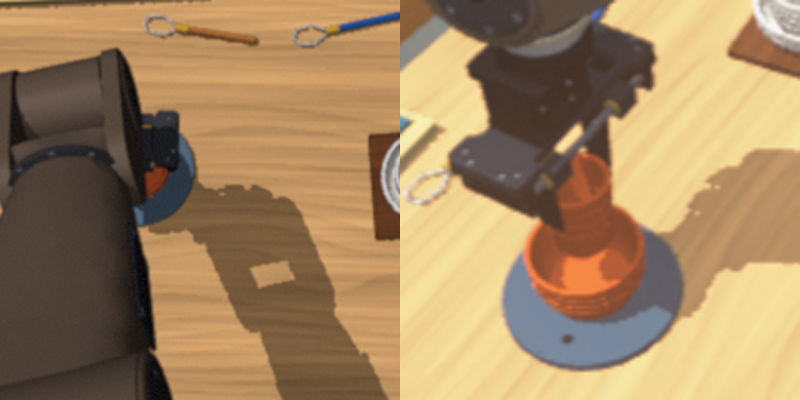

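Call:
move_arm(targets=[[0,0,-0.015,0,0,0,-1],[0,0,-0.035,0,0,0,-1],[0,0,-0.052,0,0,0,-1],[0,0,-0.061,0,0,0,-1],[0,0,-0.065,0,0,0,-1],[0,0,-0.067,0,0,0,-1],[0,0,-0.069,0,0,0,-1],[0,0,-0.069,0,0,0,-1]])

```text
t: 33.85
eef_pos: [606.7, 211.1, 73.6]
tcp_rot: [-3.046, 1.57, 0.095]
ft_force: [-0.5, 0.4, 0.1]
opening: 0.674
```

Call:
move_arm(targets=[[0,0,-0.001,0,0,0,-1],[0,0,-0.0015,0,0,0,-1],[0,0,-0.0015,0,0,0,-1]])

```text
t: 34.15
eef_pos: [607.1, 211.2, 72.7]
tcp_rot: [-2.975, 1.569, 0.166]
ft_force: [-0.5, 0.3, 5.9]
opening: 0.672
```

```bash
python3 st.py; python3 look.py a16 160 60 400 300 190 160 330 300
```

```text
t 34.15 tcp [607.063 211.187  72.66 ] x [ 0.002  0.    -1.   ] y [-0. -1. -0.] yaw_y -90.00950418887678 F [-0.518  0.3    5.947] op 0.67180436918837 q [ 0.232  0.674  1.643 -0.     0.823  1.803]
```

View pics/a16.png

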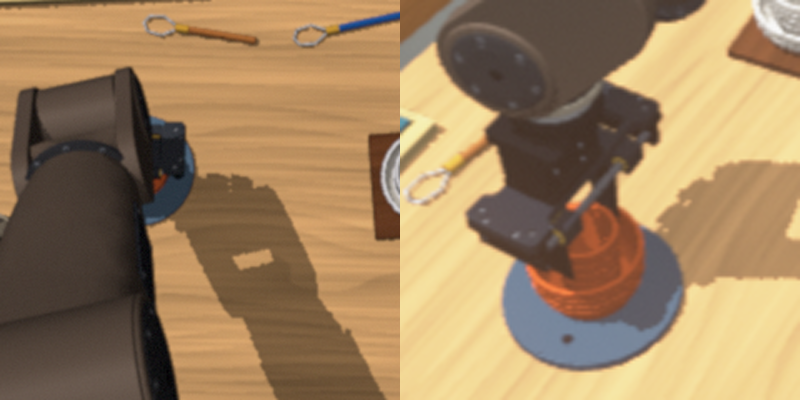

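Call:
move_arm(targets=[[0,0,0.0005,0,0,0,0.37],[0,0,0.0005,0,0,0,0.4],[0,0,0.0005,0,0,0,0.42],[0,0,0.0005,0,0,0,0.42],[0,0,0.0005,0,0,0,0.42]])

```text
t: 34.75
eef_pos: [606.5, 211.0, 72.0]
tcp_rot: [0.51, 1.57, -2.632]
ft_force: [0.1, 0.5, -0.1]
opening: 0.709
```

Call:
move_arm(targets=[[0,0,0.003,0,0,0,0.42],[0,0,0.008,0,0,0,0.42],[0,0,0.015,0,0,0,0.45],[0,0,0.03,0,0,0,0.5],[0,0,0.06,0,0,0,0.5],[0,0,0.1,0,0,0,0.5],[0,0,0.13,0,0,0,0.5]])

```text
t: 35.45
eef_pos: [606.8, 211.1, 205.8]
tcp_rot: [-2.952, 1.568, 0.189]
ft_force: [-0.1, 0.9, 0.1]
opening: 0.752
```

Call:
move_arm(targets=[[-0.01,-0.03,0,0,0,0,0.5],[-0.03,-0.07,0,0,0,0,0.5],[-0.05,-0.11,0,0,0,0,0.5],[-0.07,-0.15,0,0,0,0,0.5],[-0.1,-0.19,0,0,0,0,0.5],[-0.12,-0.21,0,0,0,0,0.5],[-0.13,-0.22,0,0,0,0,0.5],[-0.13,-0.22,0,0,0,0,0.5]])

```text
t: 36.25
eef_pos: [476.1, -9.7, 203.2]
tcp_rot: [2.902, 1.569, -0.242]
ft_force: [0.2, 0.4, 0.1]
opening: 0.748
```

```bash
python3 st.py; python3 - <<'E'
from h import *
t=read_camera("top")["img"];s=read_camera("side")["img"]
f=lambda a:cv2.resize(a,(400,300),interpolation=cv2.INTER_CUBIC)
cv2.imwrite("pics/fin.png",np.vstack([np.hstack([f(t[110:215,175:315]),f(t[120:225,355:495])]),np.hstack([f(s[190:310,190:350]),f(s[120:225,260:400])])]))
cv2.imwrite("pics/red.png",cv2.resize(t[110:210,190:290],(600,600),interpolation=cv2.INTER_CUBIC))
E
```

```text
t 36.25 tcp [476.147  -9.715 203.25 ] x [ 0.001 -0.    -1.   ] y [-0.002 -1.     0.   ] yaw_y -90.1053242816224 F [0.199 0.427 0.095] op 0.7478370531381955 q [-0.159  0.294  1.927 -0.     0.919  1.414]
```

View pics/fin.png

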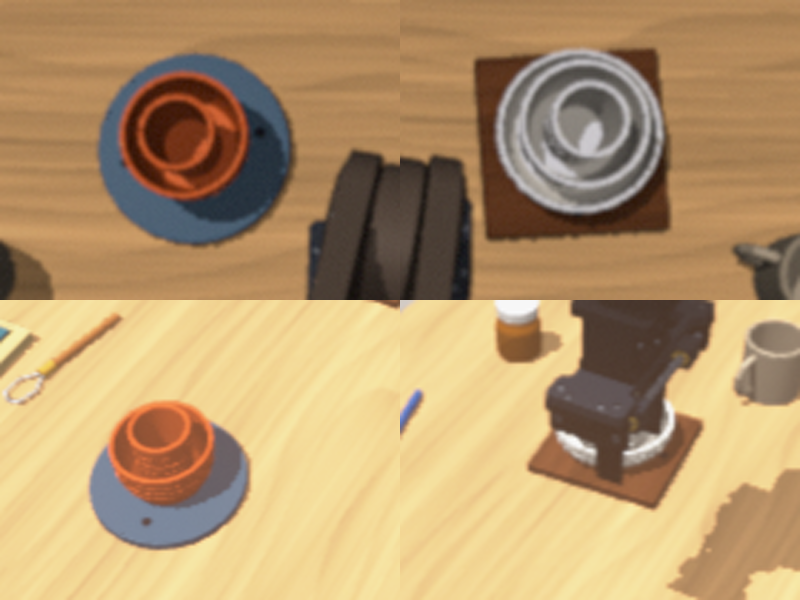

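View pics/red.png

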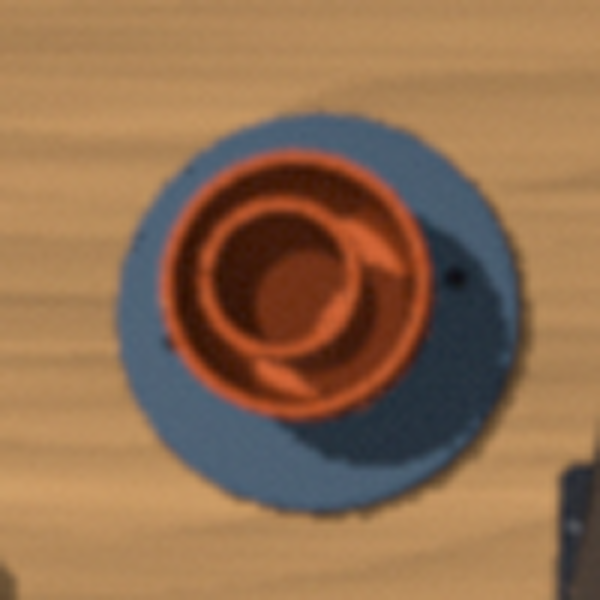

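```bash
python3 - <<'E'
from h import *
c=read_camera("top");s=read_camera("side")
f=lambda u,v,z:cast(c,[[190+(u+.5)/6-.5,110+(v+.5)/6-.5]],z)
print("cup",f(280,276,96),"bowl",f(297,284,72),"bat",f(320.5,313,12))
# heights/tilt: reproject rim centre to side view
for z in (12,): print(cv2.fitEllipse(blob(s,"blue",(258,262))[0].astype(np.float32)))
u=[190+(159+.5)/2.5-.5, 190+(428-300+.5)/2.5-.5]
print("side cup rim px",u,"cast z=96",cast(s,[u],96))
o,_=tri(c,[190+280.5/6-.5,110+276.5/6-.5],s,u);print("tri",o,_)
# mugs now vs start
im0=cv2.imread("pics/top0.png");
for n,(x,y) in {"a":(159,206),"b":(502,217)}.items():
    print(n,cv2.phaseCorrelate(*[cv2.cvtColor(i[y-28:y+28,x-32:x+32],6).astype(np.float32) for i in (im0,c["img"])]))
E
```

```text
cup [[607.3 211.9]] bowl [[608.3 209.6]] bat [[606.5 210.5]]
((251.07479858398438, 269.7215270996094), (32.398216247558594, 49.45475769042969), 100.24160766601562)
side cup rim px [253.3, 240.9] cast z=96 [[605.2 212.7]]
tri [606.9 211.9  94.3] 1.454257592235751
a ((-0.011940596571612616, 0.015043975679414956), 0.9236094844837983)
b ((0.039119252513081904, 0.009786348310345971), 0.9150980989138285)
```

```bash
python3 -c "
from cell import job_done
print(job_done())"
```

```text
the job is handed in; nothing more can be done
None
```

Both settings are made up and the job is handed in at about 36 s of the 138 s allowed. I lifted the dish and bowls by the wall, with the gripper tilted to match it, and the cups across the rim. Each piece was lowered until the wrist force showed contact, then released.

**White setting (last top view, arm clear):**

| Piece | Centre (x, y), mm | Off the piece below |
|---|---|---|
| Square bat | (592, -220) | – |
| Dish | (597.5, -219) | about 5 mm |
| Bowl | (599, -218.5) | under 2 mm |
| Cup | (599, -219.6) | about 1 mm |

The dish came out the least centred, but within the 15 mm allowed. A side view taken after the cup went in shows the stack upright. In the last side picture the arm hid this setting.

**Terracotta setting (last top view):**

| Piece | Centre (x, y), mm | Off the piece below |
|---|---|---|
| Round bat | (606.5, 210.5) | – |
| Bowl | (608, 209.6) | about 2 mm |
| Cup | (607, 212) | about 2.5 mm |

- **Cup height:** measured from two views, the rim stands at 94 mm against 96 mm expected, so the cup looks seated.
- **Camera disagreement:** the two cameras differ by 2–4 mm on the bowl, and by about 6 mm on the terracotta cup before I picked it up.

**Raw mugs:** comparing the first and last top pictures, neither moved (under 0.05 px).

I judged uprightness and flat seating from the pictures and contact forces, and did not measure tilt directly. None of the final checks failed.

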